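# Nutmegs from the spice rack

### The job

Stand the wide ramekin on the counter under the spice rack's spout, then press the rack's lever firmly down against its stop, without forcing it, and keep it pressed so that the spout's lid stays fully raised until both nutmegs have rolled into the ramekin. Then ease the lever up so that the lid closes gently, without slamming, and leave the nutmegs in the upright ramekin. Work the lid only by the lever and leave the other things on the counter where they are.

Things in the scene. Friction and masses are not known exactly. Their poses are not given: they have to be found in the camera images.
- rack: Fixed wooden spice rack: box 110 deep (x), 220 wide (y), 115 high, a row of jars behind it to x = +110, 105 high. Origin under the box's centre on the counter; front face at x = -55, facing -x; y left, z up. The front carries a covered spout (y = +50) and a steel lever (y = -70) that comes out of a brass guide and points to -x, ending in a 36 x 36 x 6 pad.
- lever_foot (a point): Point on the counter straight below the middle of the lever's pad (rack x = -139, y = -70). The pad sits on a stiff screw stem whose setting varies and is not measured: the resting pad's top is 77 to 98 mm (at its middle) above the counter, to be found by touch. From there the pad goes down 25 mm to a hard stop, tilting from 9 degrees up to 9 degrees down.
- lever_guide (a point): Where the lever leaves the rack's front, 56 mm up. Pressing the pad is resisted by a spring: about 4 N at first touch, 7 N just before the stop, plus some sideways rub as it swings. Above 10 N on the stop counts as firmly pressed; above 40 N is forced. Let go suddenly, the spring slams the lid (lid faster than 5 rad/s; the lid turns about 35 rad per m of pad travel).
- spout_lip (a point): Middle of the front edge of the spout's floor, 60 mm above the counter (rack x = -125, y = +50). The spout is a trough 36 wide inside, 72 long, floor 5 thick, falling towards -x at 14 degrees. Nutmegs come off it forward (rack -x), falling close in front of this edge: a ramekin centred 20 to 30 mm in front of it, in line with the spout, catches both. Its underside is 55 mm above the counter.
- lid: Dark wooden lid over the spout, 74 x 50 x 5 with a 30 mm front lip that holds the nutmegs back; top 115 mm above the counter closed, 160 raised. Origin on its hinge at the rack's front, axes parallel to the rack's when closed. It turns about its y: tilt 0 closed, 0.90 rad fully raised with the lever on its stop. Not to be touched by the robot.
- ramekin: The wider turquoise ceramic ramekin, loose, round: 42 high, outer diameter 62 at the foot and 68 at the rim, wall 4, base 5 thick, 160 g. Origin at the centre of its underside, z up.
- nutmeg_a_center (a point): Centre of the front nutmeg, a ball of 26 mm and about 12 g, lying in the spout under the closed lid.
- nutmeg_b_center (a point): Centre of the second nutmeg, alike, lying behind the first.
- small_ramekin: Bystander: the smaller turquoise ramekin, 34 high, 50 across. Origin at the centre of its underside. It may stand on either side of the rack.
- pepper_mill: Bystander: stainless steel pepper mill, 146 high, 54 across. Origin at the centre of its underside.
- cruet: Bystander: glass cruet with cork stopper, 137 high, 68 across. Origin at the centre of its underside.
- pinch_spoon: Bystander: orange silicone pinch spoon lying flat, about 106 long (its x axis), 26 wide, 7 high. Origin at its underside.
There are look-alikes about, which are no part of the job. What is shaped like the ramekin but black is not meant.

How it is judged:
On the way, in this order (a step that is already met when the one before it is completed fails the run):
1. the wide ramekin stands upright on the counter under the spout, let go, the lid still closed (angle between each of ramekin, lid's own z axis and vertical below 0.1 rad and height (world z) of ramekin below 0.006 m and horizontal distance between ramekin and spout_lip below 0.06 m and linear speed of ramekin below 0.02 m/s and contact force between each of the arm, the fingers and ramekin below 0.1 N), for 0.2 s.
2. the lever is pressed firmly (over 10 N) against its stop, the lid fully raised, while both nutmegs lie in the ramekin (horizontal distance between each of nutmeg_a_center, nutmeg_b_center and ramekin below 0.032 m and z of nutmeg_a_center in the frame of ramekin between 0.01 and 0.045 m and z of nutmeg_b_center in the frame of ramekin between 0.01 and 0.045 m and angle between lid's own z axis and vertical above 0.84 rad and contact force between anything else and rack above 10 N), for 0.3 s.
3. the lid is closed again (angle between lid's own z axis and vertical below 0.08 rad), for 0.2 s.
At the end, for the whole second after the job is handed in: Both nutmegs lie at rest inside the wide ramekin (centres within 32 mm of its axis and below 45 mm over its underside); the ramekin stands upright (within 0.1 rad) and at rest on the counter; the lid is closed (under 0.08 rad) (horizontal distance between each of nutmeg_a_center, nutmeg_b_center and ramekin below 0.032 m and z of nutmeg_a_center in the frame of ramekin between 0.01 and 0.045 m and z of nutmeg_b_center in the frame of ramekin between 0.01 and 0.045 m and angle between ramekin's own z axis and vertical below 0.1 rad and height (world z) of ramekin below 0.006 m and angle between lid's own z axis and vertical below 0.08 rad and linear speed of ramekin below 0.02 m/s and linear speed of each of nutmeg_a, nutmeg_b below 0.05 m/s); the robot touches nothing.
It fails at once if the lever or rack is forced with more than 40 N (contact force between anything else and rack above 40 N).
It fails at once if the robot pushes on the lid itself (over 2 N) (contact force between any of the arm, the fingers and lid above 2 N).
It fails at once if the lid is flung open or slams (over 5 rad/s) (angular speed of lid above 5 rad/s).
It fails at once if another thing on the counter is moved more than 25 mm (distance of any of small_ramekin, pepper_mill, cruet, pinch_spoon from where it was at the start of the episode above 0.025 m).
It fails at once if another thing on the counter is tipped over (angle between any of small_ramekin, pepper_mill, cruet, pinch_spoon's own z axis and vertical above 0.5 rad).
It also fails if it takes over 64 s, if anything falls off the work surface, if the arm or the gripper's body presses on something with over 40 N, if the wrist force passes 120 N, or if a joint passes its speed limit or range.

### The arm

A 6-joint arm with a two-finger parallel gripper is mounted at the origin on the work surface. World frame = base frame: x ahead of the robot, y to its left, z up, the work surface at z = 0. Lengths are in m, angles in rad, forces in N, time in s.
With the tool pointing down it reaches from about 0.35 to 0.975 m from the base axis. Payload 4.9 kg.
Tool frame: the origin (TCP) lies at the very end of the fingers, on their centre line; the grasp point (between the pads) lies 19 mm behind it; z points along the fingers, y is the line along which they close (so a half turn about z gives the same grasp; the last joint's range is limited). The gripper opens to 85 mm and grips with 20 to 120 N. Pads are 22 mm wide; open, the fingers measure 114 mm over their backs; the gripper's body (76 mm by 85 mm) begins 54 mm behind the grasp point. The pads swing forward as they close: fully open they stand 13 mm farther back than shut.
Start: joints at [1.203, 0.053, 1.613, -0, 1.476, -0.119], TCP at [0.154, 0.606, 0.231] pointing down, gripper open.
Joint ranges: [-3.01, 3.01], [-1.01, 2.22], [0.06, 2.58], [-1.02, 4.17], [0.09, 2.62], [-3.14, 3.14]. Speed limits (rad/s): [2.57, 2.57, 3.14, 3.14, 3.14, 3.14].

### API

Orientations are given as a unit quaternion [w, x, y, z].
In Python, from plant import manip gives the robot as it stands.
- The arm moves only by the tool play_rows, never from a script. Its argument "series" is a list that holds one entry, the list of rows, each a list of 7 numbers: the shift along the world's x, y, z in m, then the turn, a rotation vector about the world's x, y, z in degrees, then the opening, from 0 (shut) to 1 (fully open). In form: [[[dx, dy, dz, rx, ry, rz, grip], ...]]. A call has 1 to 10 rows; each row shifts and turns the commanded pose from where the row before left it; what a row does not reach is not made up. A row lasts 1/10 s, in which the tool goes at most 50 mm and 8.59 degrees, less where a joint would pass 70% of its speed; a pose out of reach is approached as far as the arm can. A call with a gripper value outside its range is refused whole. The fingers move at their own pace and stop on an object; the grip force is fixed at half the most. Time passes only in rows, so rows that do not move let the fingers close. It gives the time, the measured TCP pose, the force, the opening and the grip force at its end, in the units of the state.
- manip.state(): the state, without advancing time (a new reading comes with each control period).
- manip.grab_frame(name): name is "scene" or "side" or "wrist"; returns a dict with "frame" (480x640x3 uint8, blue, green, red), "mtx" (3x3 intrinsics, pixels), "k1" (the pictures are not rectified: a ray, as slopes to the right and down, at radius r is drawn at 1 + k1 r^2 times it, then the intrinsics apply), "R" (3x3) and "t" (3): a world point X has camera coordinates R X + t. Camera axes: x right, y down, z forward; pixel columns grow to the right and rows downward; lengths in m; the calibration is good to about 2 mm. A picture is of the moment at which its call begins. There is no depth.
- manip.job_done(): hands the job in; it is judged then, once.
The state is a dict: "time": time; "joint_pos": joint angles; "joint_vel": joint speeds; "joint_efforts": joint torques, N m; "tool_pos": TCP position; "tool_rot": TCP orientation; "contact_force": force on the tool from outside, world axes, zero at the start; "ft_torque": the same for the moment, N m; "gripper_width": opening from 0.0 (shut) to 1.0 (fully open); "grasp_force": force on a finger pad.
Only numpy, scipy, OpenCV 4.12 (cv2) and the standard library are available. Lean on these libraries where they do the work, as an engineer would, in place of code of your own. Each camera call takes 0.05 s, during which the arm holds its last target. There are 200 camera calls.

## Working session

There is one attempt and no reset: what is moved stays moved. The work goes in short steps, Python scripts to look and compute and a tool call to move; the robot and the scene stay as the last step left them, time stands still between calls to the robot, and variables do not carry over. Pictures are saved under pics/ and viewed, at most 14 in all, crops included, and the job is handed in when it is done.

Besides the shell and the picture viewer there is one more tool, called after "Call:" as a command line: name --argument value ..., lists and objects as JSON in quotes. play_rows: Moves the arm, as the interface text tells. Its arguments: {"type":"object","properties":{"series":{"type":"array"}},"required":["series"]}

```bash
mkdir -p pics; cat > h.py <<'E'
import numpy as np, cv2
from plant import manip
def grab(n,save=None):
    f=manip.grab_frame(n)
    if save: cv2.imwrite(save,f["frame"])
    return f
def ray(f,u,v):
    K=np.array(f["mtx"]);k=f["k1"]
    p=cv2.undistortPoints(np.array([[[u,v]]],float),K,np.array([k,0,0,0,0.])).ravel()
    R=np.array(f["R"]);t=np.array(f["t"])
    return -R.T@t, R.T@np.array([p[0],p[1],1])
def onplane(f,u,v,z):
    c,d=ray(f,u,v); return c+d*(z-c[2])/d[2]
def proj(f,X):
    R=np.array(f["R"]);c=R@np.array(X)+np.array(f["t"]);x,y=c[:2]/c[2];s=1+f["k1"]*(x*x+y*y)
    K=np.array(f["mtx"]);return K[0,0]*x*s+K[0,2],K[1,1]*y*s+K[1,2]
E
python3 - <<'E'
from h import *
a=grab("scene","pics/s1.png");b=grab("side","pics/d1.png")
for f in(a,b): print(-np.array(f["R"]).T@np.array(f["t"]),f["k1"],f["mtx"][0][0])
s=manip.state();print(s["time"],s["tool_pos"],s["tool_rot"],s["gripper_width"])
E
```

```text
[ 1.56872646 -0.14005118  1.23486342] -0.07307937569232902 615.118959712344
[ 0.39236236 -0.84051884  1.08476901] 0.027897323660012865 556.9892370600851
0.1 [0.15368015 0.60521395 0.2301671 ] [-2.31346750e-04  1.24076157e-01  9.92272238e-01 -9.27481598e-04] 1.0008227702785881
```

View pics/s1.png

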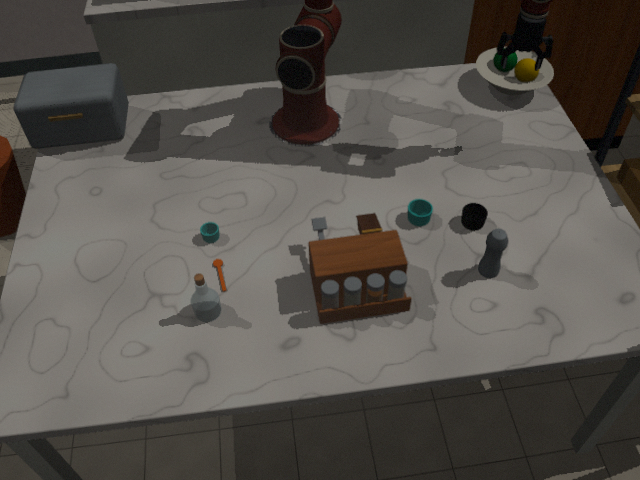

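View pics/d1.png

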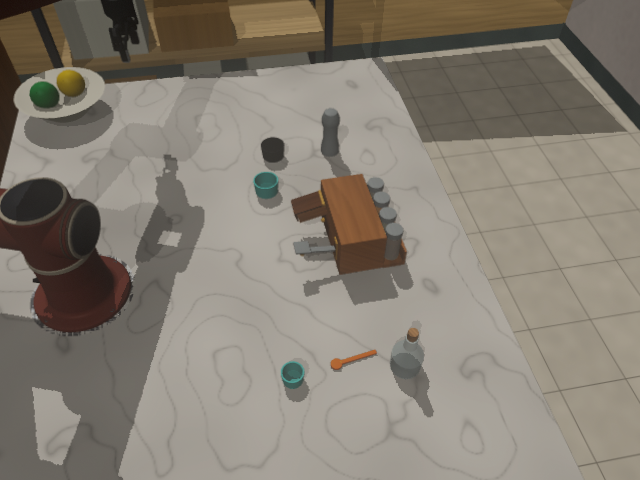

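```bash
python3 - <<'E'
from h import *
fs={n:grab(n) for n in("scene","side")}
for n,f in fs.items():
    h=cv2.cvtColor(f["frame"],cv2.COLOR_BGR2HSV)
    m=cv2.inRange(h,(80,90,40),(100,255,255))
    cs,_=cv2.findContours(m,cv2.RETR_EXTERNAL,cv2.CHAIN_APPROX_NONE)
    for c in cs:
        if cv2.contourArea(c)<80: continue
        c=cv2.convexHull(c);x,y,w,hh=cv2.boundingRect(c)
        # silhouette widths at rim: leftmost & rightmost points
        P=c[:,0,:].astype(float);L=P[P[:,0].argmin()];Rr=P[P[:,0].argmax()]+[1,0]
        for z in(.034,.042):
            A=onplane(f,*L,z);B=onplane(f,*Rr,z);print(n,(x,y,w,hh),z,"mid",((A+B)/2).round(4),"w",np.linalg.norm(A-B).round(4))
s=fs["scene"]["frame"][195:325,295:495];d=fs["side"]["frame"][125:285,240:420]
s=cv2.resize(s,(800,520),interpolation=cv2.INTER_CUBIC)
d=cv2.resize(d,(675,600),interpolation=cv2.INTER_CUBIC)
cv2.imwrite("pics/s2.png",s);cv2.imwrite("pics/d2.png",d)
E
```

```text
scene (200, 222, 19, 20) 0.034 mid [ 0.4476 -0.3076  0.034 ] w 0.0504
scene (200, 222, 19, 20) 0.042 mid [ 0.455  -0.3065  0.042 ] w 0.05
scene (408, 199, 25, 27) 0.034 mid [0.4767 0.2561 0.034 ] w 0.0797
scene (408, 199, 25, 27) 0.042 mid [0.484  0.2534 0.042 ] w 0.0792
side (281, 361, 23, 22) 0.034 mid [ 0.4447 -0.3089  0.034 ] w 0.0486
side (281, 361, 23, 22) 0.042 mid [ 0.4443 -0.3129  0.042 ] w 0.0483
side (254, 172, 24, 17) 0.034 mid [0.4625 0.2608 0.034 ] w 0.0677
side (254, 172, 24, 17) 0.042 mid [0.4619 0.2524 0.042 ] w 0.0672
```

View pics/s2.png

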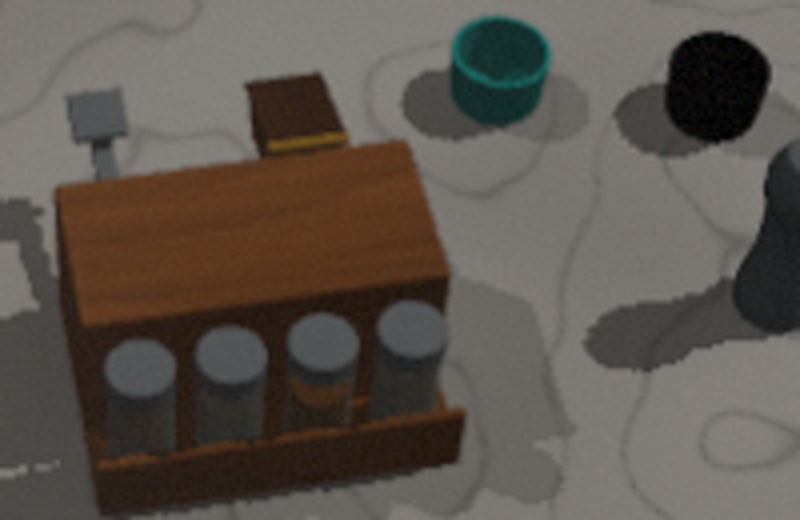

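View pics/d2.png

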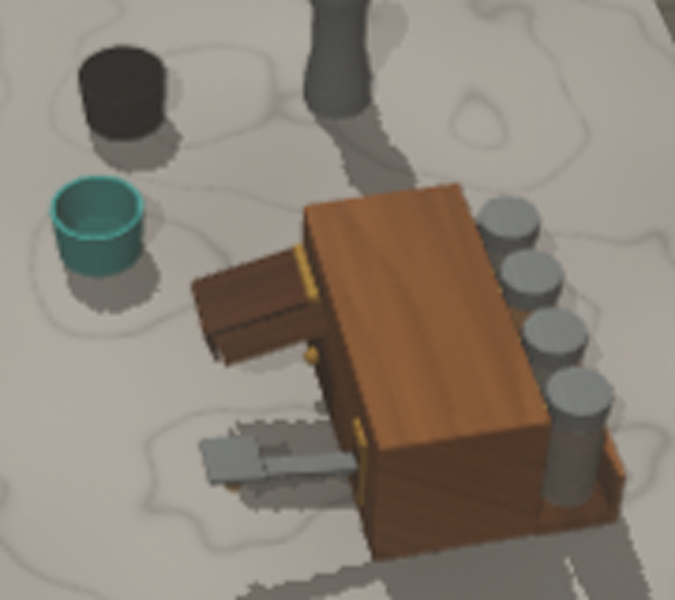

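```bash
cat >> h.py <<'E'
def tri(f1,p1,f2,p2):
    A=[];b=[]
    for f,p in((f1,p1),(f2,p2)):
        c,d=ray(f,*p);d/=np.linalg.norm(d);M=np.eye(3)-np.outer(d,d);A.append(M);b.append(M@c)
    return np.linalg.lstsq(np.vstack(A),np.hstack(b),rcond=None)[0]
E
python3 - <<'E'
from h import *
a=grab("scene");b=grab("side")
S=lambda x,y:((x+.5)/4+295-.5,(y+.5)/4+195-.5)
D=lambda x,y:((x+.5)/3.75+240-.5,(y+.5)/3.75+125-.5)
# FL? order: front -y, front +y, back +y, back -y
sc=[(57,188),(407,142),(447,273),(84,325)];sd=[(375,447),(305,207),(460,185),(550,424)]
md=np.array([[-.055,-.11],[-.055,.11],[.055,.11],[.055,-.11]])
def fit(P):
    P=np.array(P)[:,:2];m=P.mean(0);H=(md).T@(P-m);U,s,V=np.linalg.svd(H);R=V.T@U.T
    return m,np.arctan2(R[1,0],R[0,0]),np.abs((md@R.T+m)-P).max()
A=[onplane(a,*S(*p),.115) for p in sc];B=[onplane(b,*D(*p),.115) for p in sd]
for P in(A,B): print(fit(P))
m,th,_=fit((np.array(A)+B)/2);print(m,th)
R=np.array([[np.cos(th),-np.sin(th)],[np.sin(th),np.cos(th)]])
for n,p in dict(lever=(-.139,-.07),lip=(-.125,.05),ram=(-.15,.05),dirx=(-1,0)).items(): print(n,R@p+(m if n!='dirx' else 0))
print("pad",onplane(a,*S(97,115),.088),onplane(b,*D(231,459),.088),tri(a,S(97,115),b,D(231,459)))
print("ram",onplane(a,*S(500,52),.042),onplane(b,*D(98,210),.042))
print("black",onplane(a,*S(718,68),.042),onplane(b,*D(122,78),.042))
E
```

```text
(array([0.65254892, 0.04988208]), np.float64(0.0239999068961119), np.float64(0.003103021293429681))
(array([0.64779816, 0.04922196]), np.float64(0.011990353062461528), np.float64(0.00419163204346891))
[0.65017354 0.04955202] 0.017986096858917285
lever [ 0.51245499 -0.02293659]
lip [0.52429451 0.09729579]
ram [0.49929855 0.09684616]
dirx [-0.99983825 -0.01798513]
pad [ 0.52244076 -0.02465642  0.088     ] [ 0.51098966 -0.02867048  0.088     ] [ 0.51267831 -0.02268309  0.0787463 ]
ram [0.46430377 0.25558025 0.042     ] [0.46131254 0.25391808 0.042     ]
black [0.50064537 0.39663378 0.042     ] [0.49752973 0.39400106 0.042     ]
```

The wide turquoise ramekin is at scene (420,208), side (266,181). The smaller turquoise one at scene (210,232) measures about 50 mm across, so it is the bystander. The black one at scene (474,216) is the look-alike. The enlarged crop confirms the choice. I'll grasp it across y with the tool tilted 40° forward, so the gripper body stays clear of the lid.

Call:
play_rows --series '[[[0.0325, -0.035, -0.008, 0, 0, 7.6, 1], [0.0325, -0.035, -0.008, 0, 0, 7.6, 1], [0.0325, -0.035, -0.008, 0, 0, 0, 1], [0.0325, -0.035, -0.008, 0, -7, 0, 1], [0.0325, -0.035, -0.008, 0, -7, 0, 1], [0.0325, -0.035, -0.008, 0, -7, 0, 1], [0.0325, -0.035, -0.008, 0, -7, 0, 1], [0.0325, -0.035, -0.008, 0, -6, 0, 1], [0.0325, -0.035, -0.008, 0, -6, 0, 1], [0.0325, -0.035, -0.008, 0, 0, 0, 1]]]'

```text
time: 1.3
tool_pos: [0.4768, 0.2541, 0.1479]
tool_rot: [0.341, -0.009, 0.94, -0.003]
contact_force: [0.1, 0.9, -0.6]
gripper_width: 1.0
grasp_force: 0.0
```

```bash
cat >> h.py <<'E'
from scipy.spatial.transform import Rotation as Ro
def st():
    s=manip.state();q=s["tool_rot"];M=Ro.from_quat([q[1],q[2],q[3],q[0]]).as_matrix()
    print(round(s["time"],2),np.round(s["tool_pos"],4),"y",M[:,1].round(3),"z",M[:,2].round(3),"F",np.round(s["contact_force"],1),"w",round(s["gripper_width"],3),"g",np.round(s["grasp_force"],1));return s,M
E
python3 -c "
from h import *
st();grab('wrist','pics/w1.png')"
```

```text
1.3 [0.4768 0.2541 0.1479] y [-0.015  1.    -0.013] z [ 0.641 -0.    -0.767] F [ 0.1  0.9 -0.6] w 1.0 g 0.0
```

View pics/w1.png

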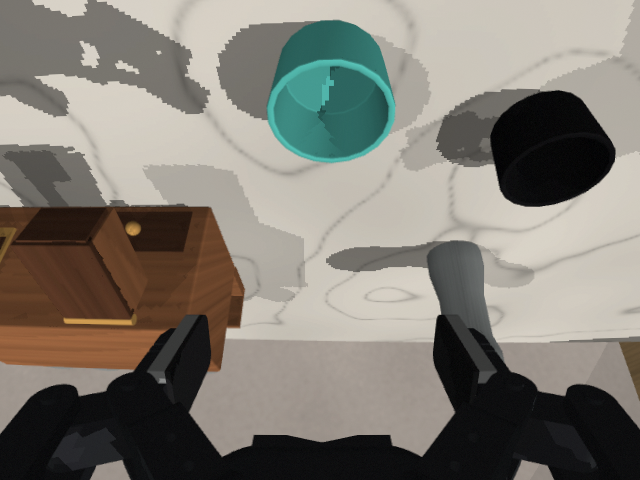

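The wrist view shows the ramekin rim centred near (331,110), the lid at left (80,260) and the black decoy at right.

```bash
python3 -c "
from h import *
f=grab('wrist')
print(onplane(f,331,110,.042),onplane(f,267,108,.042),onplane(f,396,113,.042),onplane(f,330,160,.042),onplane(f,330,60,.042))
# lid front-lip corners on closed-lid top (z~.115) and hinge edge
for p in((24,240),(90,240),(137,322),(66,322)):print(p,onplane(f,*p,.115))
# rack front top edge end
print(onplane(f,212,208,0.0),onplane(f,226,367,.115))
"
```

```text
[0.46391087 0.2503965  0.042     ] [0.46312768 0.21707914 0.042     ] [0.46502491 0.2845012  0.042     ] [0.50050758 0.25071973 0.042     ] [0.43545444 0.24922801 0.042     ]
(24, 240) [0.4800231  0.10620808 0.115     ]
(90, 240) [0.47907206 0.13980727 0.115     ]
(137, 322) [0.58342714 0.12023024 0.115     ]
(66, 322) [0.58823913 0.06585985 0.115     ]
[0.60427283 0.1487369  0.        ] [0.69465304 0.15940522 0.115     ]
```

Call:
play_rows --series '[[[0.005, -0.002, -0.034, 0, 0, 0, 1], [0, 0, -0.03, 0, 0, 0, 1], [0, 0, -0.025, 0, 0, 0, 1], [0, 0, -0.02, 0, 0, 0, 1], [0, 0, -0.015, 0, 0, 0, 1], [0, 0, -0.01, 0, 0, 0, 1], [0, 0, 0, 0, 0, 0, 1]]]'

```text
time: 2.1
tool_pos: [0.4827, 0.2537, 0.0156]
tool_rot: [0.341, -0.008, 0.94, -0.003]
contact_force: [0.4, 0.4, -0.5]
gripper_width: 0.999
grasp_force: 0.0
```

```bash
python3 -c "
from h import *
st();f=grab('wrist','pics/w2.png')"
```

```text
2.1 [0.4827 0.2537 0.0156] y [-0.013  1.    -0.012] z [ 0.641 -0.001 -0.768] F [ 0.4  0.4 -0.5] w 0.999 g 0.0
```

View pics/w2.png

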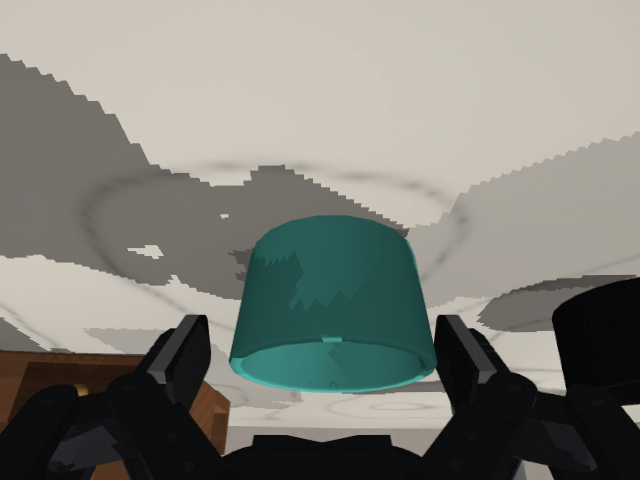

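The ramekin stands between the fingers, centred at column 333 against the finger midline at 322. I'll shift 3 mm in +y and close.

Call:
play_rows --series '[[[0, 0.003, -0.002, 0, 0, 0, 1], [0, 0, 0, 0, 0, 0, 0.6], [0, 0, 0, 0, 0, 0, 0.6], [0, 0, 0, 0, 0, 0, 0.6], [0, 0, 0, 0, 0, 0, 0.6], [0, 0, 0, 0, 0, 0, 0.6]]]'

```text
time: 2.75
tool_pos: [0.4849, 0.2576, 0.0172]
tool_rot: [0.343, -0.008, 0.939, -0.002]
contact_force: [-4.7, 1.1, 6.0]
gripper_width: 0.772
grasp_force: 65.1
```

Call:
play_rows --series '[[[0, 0, 0.004, 0, 0, 0, 0.6], [0, 0, 0.004, 0, 0, 0, 0.6], [0, 0, 0.004, 0, 0, 0, 0.6], [0, 0, 0, 0, 0, 0, 0.6]]]'

```text
time: 3.15
tool_pos: [0.4842, 0.2569, 0.0281]
tool_rot: [0.342, -0.008, 0.939, -0.003]
contact_force: [-0.2, -0.2, -1.3]
gripper_width: 0.776
grasp_force: 66.6
```

```bash
python3 - <<'E'
from h import *
st();a=grab('scene');b=grab('side');w=grab('wrist')
s=cv2.resize(a["frame"][180:260,380:460],(400,400),interpolation=cv2.INTER_CUBIC);d=cv2.resize(b["frame"][140:220,220:300],(400,400),interpolation=cv2.INTER_CUBIC)
cv2.imwrite('pics/l1.png',cv2.resize(np.vstack([np.hstack([s,d]),cv2.resize(w["frame"][200:480],(800,350))]),(800,600)))
E
```

```text
3.15 [0.4842 0.2569 0.0281] y [-0.013  1.    -0.01 ] z [ 0.644  0.    -0.765] F [-0.2 -0.2 -1.3] w 0.776 g 66.6
```

View pics/l1.png

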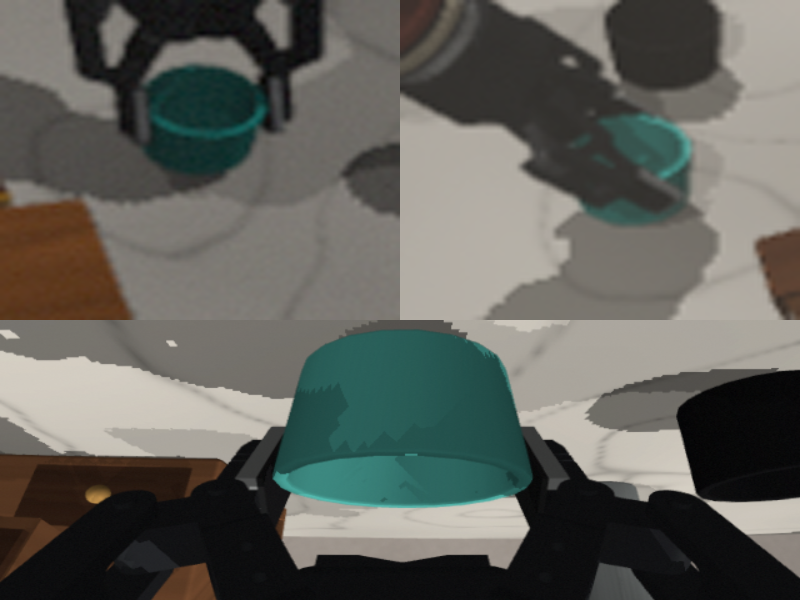

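The ramekin is held level and clear of the counter. Next I'll carry it sideways in front of the spout.

Call:
play_rows --series '[[[-0.01, -0.015, 0, 0, 0, 0, 0.6], [-0.01, -0.03, 0, 0, 0, 0, 0.6], [-0.01, -0.03, 0, 0, 0, 0, 0.6], [0, -0.03, 0, 0, 0, 0, 0.6], [0, -0.03, 0, 0, 0, 0, 0.6], [0, -0.015, 0, 0, 0, 0, 0.6], [0, -0.008, 0, 0, 0, 0, 0.6], [0, 0, -0.005, 0, 0, 0, 0.6], [0, 0, 0, 0, 0, 0, 0.6]]]'

```text
time: 4.2
tool_pos: [0.4531, 0.0992, 0.021]
tool_rot: [0.341, -0.008, 0.94, -0.003]
contact_force: [-0.5, 0.8, -1.4]
gripper_width: 0.773
grasp_force: 67.3
```

```bash
python3 - <<'E'
from h import *
st();a=grab('scene');b=grab('side');w=grab('wrist')
cv2.imwrite('pics/l2.png',np.hstack([cv2.resize(b["frame"][145:265,230:350],(400,400),interpolation=cv2.INTER_CUBIC),cv2.resize(w["frame"],(400,400))]))
h=cv2.cvtColor(b["frame"],cv2.COLOR_BGR2HSV)
for n,f in(("sc",a),("sd",b)):
    m=cv2.inRange(cv2.cvtColor(f["frame"],cv2.COLOR_BGR2HSV),(80,90,40),(100,255,255))
    cs,_=cv2.findContours(m,cv2.RETR_EXTERNAL,cv2.CHAIN_APPROX_NONE)
    print(n,[cv2.boundingRect(c) for c in cs if cv2.contourArea(c)>40])
E
```

```text
4.2 [0.4531 0.0992 0.021 ] y [-0.012  1.    -0.011] z [ 0.641 -0.001 -0.768] F [-0.5  0.8 -1.4] w 0.773 g 67.3
sc [(200, 222, 19, 20), (349, 197, 24, 25)]
sd [(281, 361, 23, 22), (260, 213, 15, 19)]
```

View pics/l2.png

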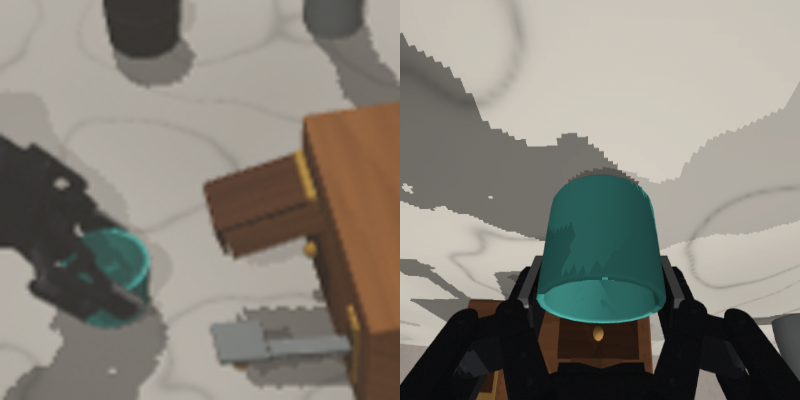

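```bash
python3 - <<'E'
from h import *
a=grab('scene');b=grab('side')
print("ram",onplane(a,361,206,.046),"right edge",onplane(b,275,224.5,.046))
D=lambda x,y:((x+.5)/3.75+240-.5,(y+.5)/3.75+125-.5)
for p in((192,282),(208,335),(297,248),(318,302)): print(onplane(b,*D(*p),.115))
print("lip bottom",onplane(b,*D(225,365),.085))
S=lambda x,y:((x+.5)/4+295-.5,(y+.5)/4+195-.5)
for p in((247,85),(322,73)): print("sc lid front",onplane(a,*S(*p),.115))
E
```

```text
ram [0.43839889 0.09991419 0.046     ] right edge [0.46377331 0.08925954 0.046     ]
[0.50768226 0.09999457 0.115     ]
[0.51039427 0.05205285 0.115     ]
[0.58023984 0.11830276 0.115     ]
[0.58435075 0.06776845 0.115     ]
lip bottom [0.52059955 0.05171796 0.085     ]
sc lid front [0.5360237  0.06851457 0.115     ]
sc lid front [0.53294337 0.11672601 0.115     ]
```

```bash
python3 - <<'E'
from h import *
a=grab('scene');b=grab('side')
D=lambda x,y:((x+.5)/3.75+240-.5,(y+.5)/3.75+125-.5)
S=lambda x,y:((x+.5)/4+295-.5,(y+.5)/4+195-.5)
print(tri(a,S(322,73),b,D(192,282)),tri(a,S(247,85),b,D(208,335)))
E
```

```text
[0.51065398 0.12246604 0.09133105] [0.51351086 0.0733673  0.09115683]
```

Call:
play_rows --series '[[[0.015, -0.001, 0, 0, 0, 0, 0.6], [0.02, 0, 0, 0, 0, 0, 0.6], [0.016, 0, 0, 0, 0, 0, 0.6], [0.01, 0, 0, 0, 0, 0, 0.6], [0, 0, 0, 0, 0, 0, 0.6], [0, 0, -0.002, 0, 0, 0, 0.6], [0, 0, -0.002, 0, 0, 0, 0.6], [0, 0, 0, 0, 0, 0, 0.6]]]'

```text
time: 5.35
tool_pos: [0.5138, 0.0985, 0.0174]
tool_rot: [0.341, -0.008, 0.94, -0.003]
contact_force: [0.4, 0.4, -1.0]
gripper_width: 0.773
grasp_force: 67.3
```

Call:
play_rows --series '[[[0, 0, -0.001, 0, 0, 0, 0.6], [0, 0, 0, 0, 0, 0, 0.6]]]'

```text
time: 5.55
tool_pos: [0.5147, 0.0985, 0.0173]
tool_rot: [0.342, -0.008, 0.94, -0.003]
contact_force: [0.6, -0.1, -0.9]
gripper_width: 0.773
grasp_force: 67.3
```

```bash
python3 - <<'E'
from h import *
st();b=grab('side');w=grab('wrist')
cv2.imwrite('pics/l3.png',np.hstack([cv2.resize(b["frame"][145:265,230:350],(400,400),interpolation=cv2.INTER_CUBIC),cv2.resize(w["frame"],(400,400))]))
E
```

```text
5.55 [0.5147 0.0985 0.0173] y [-0.013  1.    -0.011] z [ 0.643  0.    -0.766] F [ 0.6 -0.1 -0.9] w 0.773 g 67.3
```

View pics/l3.png

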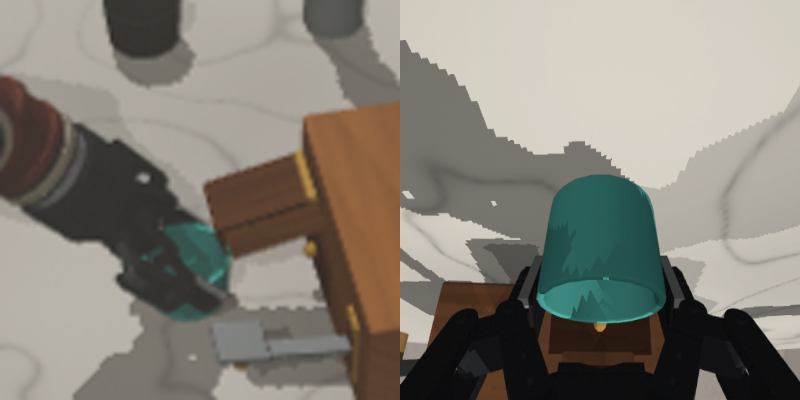

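The ramekin is centred on the spout in the wrist view (column about 601 for both) and stands in front of the lid in the side view. Releasing it now.

Call:
play_rows --series '[[[0, 0, 0, 0, 0, 0, 0.85], [0, 0, 0, 0, 0, 0, 1], [0, 0, 0, 0, 0, 0, 1], [0, 0, 0, 0, 0, 0, 1], [-0.008, 0, 0.008, 0, 0, 0, 1], [-0.019, 0, 0.023, 0, 0, 0, 1], [-0.026, 0, 0.031, 0, 0, 0, 1], [-0.026, 0, 0.031, 0, 0, 0, 1], [-0.026, 0, 0.031, 0, 0, 0, 1]]]'

```text
time: 6.55
tool_pos: [0.4182, 0.0993, 0.1494]
tool_rot: [0.337, -0.007, 0.941, -0.003]
contact_force: [1.4, 0.7, 0.4]
gripper_width: 1.003
grasp_force: 0.0
```

```bash
python3 - <<'E'
from h import *
st();a=grab('scene');b=grab('side');w=grab('wrist')
cv2.imwrite('pics/l4.png',np.hstack([cv2.resize(b["frame"][145:265,230:350],(400,400),interpolation=cv2.INTER_CUBIC),cv2.resize(w["frame"],(400,400))]))
E
```

```text
6.55 [0.4182 0.0993 0.1494] y [-0.012  1.    -0.011] z [ 0.635 -0.001 -0.772] F [1.4 0.7 0.4] w 1.003 g 0.0
```

View pics/l4.png

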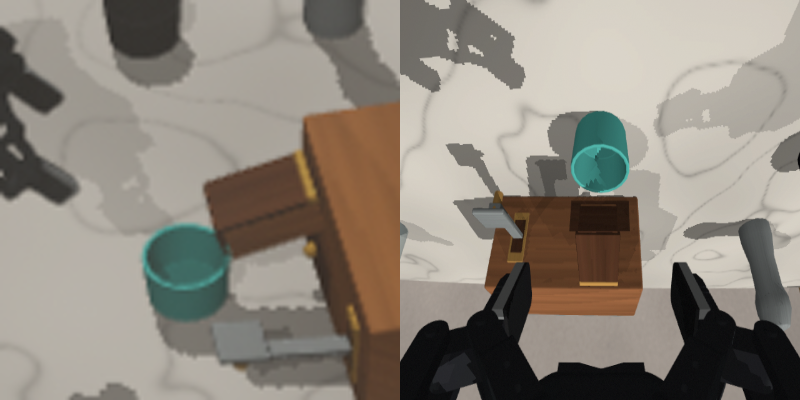

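The ramekin stands upright with its rim centred at (600,167), in line with the lid at column 600. The lever pad is at (494,222).

```bash
python3 - <<'E'
from h import *
w=grab('wrist');b=grab('side')
W=lambda x,y:((x-400+.5)*1.6-.5,(y+.5)*1.2-.5)
D=lambda x,y:((x+.5)*.3+230-.5,(y+.5)*.3+145-.5)
print("ram",onplane(w,*W(600,167),.042),onplane(w,*W(571,166),.042),onplane(w,*W(629,166),.042),"side",onplane(b,*D(186,257),.042))
print("lip bottom",onplane(w,*W(600,201),.062),"lip top",onplane(w,*W(600,232),.091),'hinge',onplane(w,*W(598,284),.113))
for z in(.08,.09): print("pad",onplane(w,*W(494,222),z))
print("pad tri",tri(w,W(494,222),b,D(239,342)))
E
```

```text
ram [0.48577212 0.09775003 0.042     ] [0.48521575 0.06522377 0.042     ] [0.48356648 0.13011482 0.042     ] side [0.49114729 0.09727873 0.042     ]
lip bottom [0.50762099 0.09820599 0.062     ] lip top [0.50966135 0.09858408 0.091     ] hinge [0.57635377 0.09691631 0.113     ]
pad [ 0.51685495 -0.02433379  0.08      ]
pad [ 0.49845437 -0.01522027  0.09      ]
pad tri [ 0.51255808 -0.02305963  0.0814917 ]
```

```bash
python3 - <<'E'
from h import *
w=grab('wrist');b=grab('side');a=grab('scene')
W=lambda x,y:((x-400+.5)*1.6-.5,(y+.5)*1.2-.5)
g=cv2.resize(w["frame"][100:400,100:440],None,fx=2.3,fy=2,interpolation=cv2.INTER_CUBIC)
cv2.imwrite('pics/l5.png',g)
print("bot",onplane(w,*W(638,197),0),onplane(w,*W(502,196),0))
print("top",onplane(w,*W(642,289),.115),onplane(w,*W(486,285),.115))
print("foot near",onplane(w,*W(600,111),0))
E
```

```text
bot [0.58262507 0.15648888 0.        ] [ 0.58650047 -0.05641411  0.        ]
top [0.56399393 0.15086285 0.115     ] [ 0.56450272 -0.04343916  0.115     ]
foot near [ 4.55279783e-01  9.65112388e-02 -2.77555756e-17]
```

View pics/l5.png

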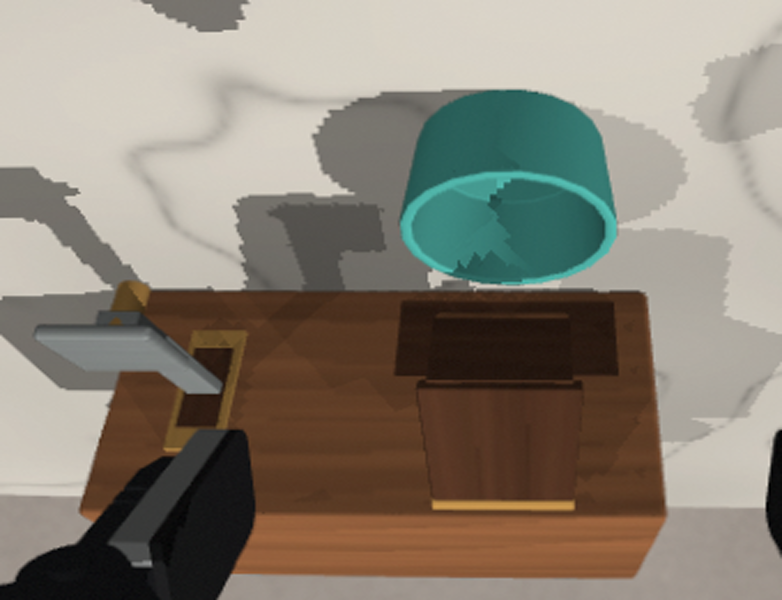

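The arm was still settling between those frames, so I'm redoing the measurement with pixels from one settled frame.

```bash
python3 - <<'E'
from h import *
w=grab('wrist')
W=lambda x,y:((x+.5)/2.3+100-.5,(y+.5)/2+100-.5)
m=cv2.inRange(cv2.cvtColor(w["frame"],cv2.COLOR_BGR2HSV),(80,90,40),(100,255,255))
c=max(cv2.findContours(m,0,2)[0],key=cv2.contourArea);x,y,ww,h=cv2.boundingRect(c);print((x-100)*2.3,(y-100)*2,(x+ww-100)*2.3,(y+h-100)*2)
p=lambda n,u,v,z:print(n,onplane(w,*W(u,v),z).round(4))
p("bot",645,291,0);p("bot",150,291,0);p("top",666,514,.115);p("top",82,512,.115)
p("foot near",508,(y-100)*2,0);p("rim near",508,170,.042);p("rim far",508,283,.042);p("riml",401,225,.042);p("rimr",617,225,.042)
p("lip bot L",395,302,.062);p("lip bot",505,302,.062);p("lidtop front",500,382,.091);p("hinge",503,500,.113)
for z in(.08,.085,.09):p("pad L/R near",35,327,z);p("pad",150,327,z);p("pad far",95,370,z)
E
```

```text
400.2 96 616.4 290
bot [0.594  0.1568 0.    ]
bot [ 0.6005 -0.0597  0.    ]
top [0.582  0.1548 0.115 ]
top [ 0.5941 -0.0573  0.115 ]
foot near [0.4662 0.0966 0.    ]
rim near [0.4585 0.0971 0.042 ]
rim far [0.5244 0.0977 0.042 ]
riml [0.4882 0.0646 0.042 ]
rimr [0.4864 0.1305 0.042 ]
lip bot L [0.5074 0.0626 0.062 ]
lip bot [0.5063 0.0969 0.062 ]
lidtop front [0.5117 0.0958 0.091 ]
hinge [0.5723 0.0973 0.113 ]
pad L/R near [ 0.4979 -0.0425  0.08  ]
pad [ 0.4966 -0.0071  0.08  ]
pad far [ 0.5299 -0.0364  0.08  ]
pad L/R near [ 0.4891 -0.0371  0.085 ]
pad [ 0.4878 -0.0031  0.085 ]
pad far [ 0.5198 -0.0313  0.085 ]
pad L/R near [ 0.4802 -0.0317  0.09  ]
pad [0.479 0.001 0.09 ]
pad far [ 0.5097 -0.0261  0.09  ]
```

The ramekin's rim centre is about (0.4915, 0.097), roughly 25–30 mm in front of the lip and in line, so I accept it. Now to the lever: tool vertical, fingers shut, above the pad.

Call:
play_rows --series '[[[0, -0.02, 0.01, 0, 8, 0, 0.5], [0.005, -0.025, 0, 0, 8, 0, 0], [0.02, -0.025, 0, 0, 8, 0, 0], [0.025, -0.025, 0, 0, 8, 0, 0], [0.025, -0.02, 0, 0, 8, 0, 0], [0.02, -0.008, 0, 0, 0, 0, 0], [0, 0, 0, 0, 0, 0, 0], [0, 0, 0, 0, 0, 0, 0]]]'

```text
time: 7.8
tool_pos: [0.5107, -0.0204, 0.1575]
tool_rot: [0.003, -0.008, 1.0, -0.001]
contact_force: [-0.9, -1.0, -0.1]
gripper_width: -0.001
grasp_force: 0.0
```

```bash
python3 -c "
from h import *
st()"
```

```text
7.8 [ 0.5107 -0.0204  0.1575] y [-0.016  1.    -0.001] z [ 0.005 -0.001 -1.   ] F [-0.9 -1.  -0.1] w -0.001 g 0.0
```

Descend to about 0.105, then feel for the pad in small steps.

Call:
play_rows --series '[[[0, -0.003, -0.02, 0, 0, 0, 0], [0, 0, -0.02, 0, 0, 0, 0], [0, 0, -0.01, 0, 0, 0, 0], [0, 0, -0.003, 0, 0, 0, 0], [0, 0, 0, 0, 0, 0, 0]]]'

```text
time: 8.3
tool_pos: [0.5109, -0.0231, 0.1063]
tool_rot: [0.004, -0.008, 1.0, -0.001]
contact_force: [-0.2, 0.2, 0.8]
gripper_width: -0.001
grasp_force: 0.0
```

Call:
play_rows --series '[[[0, 0, -0.003, 0, 0, 0, 0], [0, 0, -0.003, 0, 0, 0, 0], [0, 0, -0.003, 0, 0, 0, 0], [0, 0, 0, 0, 0, 0, 0]]]'

```text
time: 8.7
tool_pos: [0.5113, -0.0235, 0.0968]
tool_rot: [0.004, -0.008, 1.0, -0.001]
contact_force: [-0.3, -0.1, -0.3]
gripper_width: 0.004
grasp_force: 0.0
```

Call:
play_rows --series '[[[0, 0, -0.003, 0, 0, 0, 0], [0, 0, -0.003, 0, 0, 0, 0], [0, 0, 0, 0, 0, 0, 0]]]'

```text
time: 9.0
tool_pos: [0.5111, -0.0234, 0.0905]
tool_rot: [0.004, -0.008, 1.0, -0.001]
contact_force: [-1.0, -0.9, -0.4]
gripper_width: 0.003
grasp_force: 0.0
```

Call:
play_rows --series '[[[0, 0, -0.003, 0, 0, 0, 0], [0, 0, 0, 0, 0, 0, 0]]]'

```text
time: 9.2
tool_pos: [0.5112, -0.0235, 0.0877]
tool_rot: [0.004, -0.008, 1.0, -0.001]
contact_force: [-0.4, -0.8, 0.6]
gripper_width: -0.001
grasp_force: 0.0
```

Call:
play_rows --series '[[[0, 0, -0.003, 0, 0, 0, 0], [0, 0, 0, 0, 0, 0, 0]]]'

```text
time: 9.4
tool_pos: [0.5112, -0.0235, 0.0847]
tool_rot: [0.004, -0.008, 1.0, -0.001]
contact_force: [1.5, 0.7, 0.2]
gripper_width: 0.004
grasp_force: 0.0
```

Call:
play_rows --series '[[[0, 0, -0.003, 0, 0, 0, 0], [0, 0, 0, 0, 0, 0, 0]]]'

```text
time: 9.6
tool_pos: [0.5115, -0.0236, 0.0822]
tool_rot: [0.004, -0.008, 1.0, -0.001]
contact_force: [-1.1, -0.1, 2.7]
gripper_width: 0.001
grasp_force: 1.4
```

Call:
play_rows --series '[[[0, 0, -0.003, 0, 0, 0, 0], [0, 0, 0, 0, 0, 0, 0]]]'

```text
time: 9.8
tool_pos: [0.5115, -0.0236, 0.0791]
tool_rot: [0.004, -0.008, 1.0, -0.001]
contact_force: [-1.6, -1.0, 3.2]
gripper_width: -0.002
grasp_force: 1.6
```

Touch came at about 0.083, so the stop is near 0.058. Press on.

Call:
play_rows --series '[[[0, 0, -0.004, 0, 0, 0, 0], [0, 0, -0.004, 0, 0, 0, 0], [0, 0, -0.004, 0, 0, 0, 0], [0, 0, -0.003, 0, 0, 0, 0], [0, 0, -0.002, 0, 0, 0, 0], [0, 0, 0, 0, 0, 0, 0]]]'

```text
time: 10.4
tool_pos: [0.5102, -0.0236, 0.0611]
tool_rot: [0.002, -0.008, 1.0, -0.001]
contact_force: [-4.5, -0.9, 6.9]
gripper_width: -0.002
grasp_force: 3.5
```

Call:
play_rows --series '[[[0, 0, -0.002, 0, 0, 0, 0], [0, 0, 0, 0, 0, 0, 0]]]'

```text
time: 10.6
tool_pos: [0.5103, -0.0236, 0.0593]
tool_rot: [0.003, -0.008, 1.0, -0.001]
contact_force: [-6.0, -0.4, 5.9]
gripper_width: 0.002
grasp_force: 3.6
```

Call:
play_rows --series '[[[0, 0, -0.001, 0, 0, 0, 0], [0, 0, 0, 0, 0, 0, 0]]]'

```text
time: 10.8
tool_pos: [0.5103, -0.0236, 0.0584]
tool_rot: [0.003, -0.008, 1.0, -0.001]
contact_force: [-5.6, -1.2, 6.2]
gripper_width: 0.002
grasp_force: 3.7
```

Call:
play_rows --series '[[[0, 0, -0.001, 0, 0, 0, 0], [0, 0, 0, 0, 0, 0, 0]]]'

```text
time: 11.0
tool_pos: [0.5103, -0.0236, 0.0576]
tool_rot: [0.002, -0.008, 1.0, -0.001]
contact_force: [-6.2, -0.6, 7.1]
gripper_width: -0.002
grasp_force: 4.1
```

Call:
play_rows --series '[[[0, 0, -0.0007, 0, 0, 0, 0], [0, 0, 0, 0, 0, 0, 0]]]'

```text
time: 11.2
tool_pos: [0.5103, -0.0236, 0.0575]
tool_rot: [0.002, -0.008, 1.0, -0.001]
contact_force: [-8.3, -0.7, 10.7]
gripper_width: -0.002
grasp_force: 5.9
```

Call:
play_rows --series '[[[0, 0, -0.0008, 0, 0, 0, 0], [0, 0, 0, 0, 0, 0, 0]]]'

```text
time: 11.4
tool_pos: [0.5104, -0.0236, 0.0573]
tool_rot: [0.002, -0.008, 1.0, -0.001]
contact_force: [-11.2, 0.3, 14.7]
gripper_width: 0.001
grasp_force: 7.9
```

Call:
play_rows --series '[[[0, 0, -0.0004, 0, 0, 0, 0], [0, 0, 0, 0, 0, 0, 0], [0, 0, 0, 0, 0, 0, 0], [0, 0, 0, 0, 0, 0, 0], [0, 0, 0, 0, 0, 0, 0], [0, 0, 0, 0, 0, 0, 0]]]'

```text
time: 12.0
tool_pos: [0.5104, -0.0236, 0.0572]
tool_rot: [0.002, -0.008, 1.0, -0.001]
contact_force: [-11.8, -1.7, 17.1]
gripper_width: -0.002
grasp_force: 8.9
```

```bash
python3 - <<'E'
from h import *
st();b=grab('side');a=grab('scene')
cv2.imwrite('pics/l6.png',np.hstack([cv2.resize(b["frame"][145:265,230:350],(400,400),interpolation=cv2.INTER_CUBIC),cv2.resize(a["frame"][180:260,310:390],(400,400),interpolation=cv2.INTER_CUBIC)]))
E
```

```text
12.0 [ 0.5104 -0.0236  0.0572] y [-0.017  1.    -0.002] z [ 0.004 -0.002 -1.   ] F [-11.8  -1.7  17.1] w -0.002 g 8.9
```

View pics/l6.png

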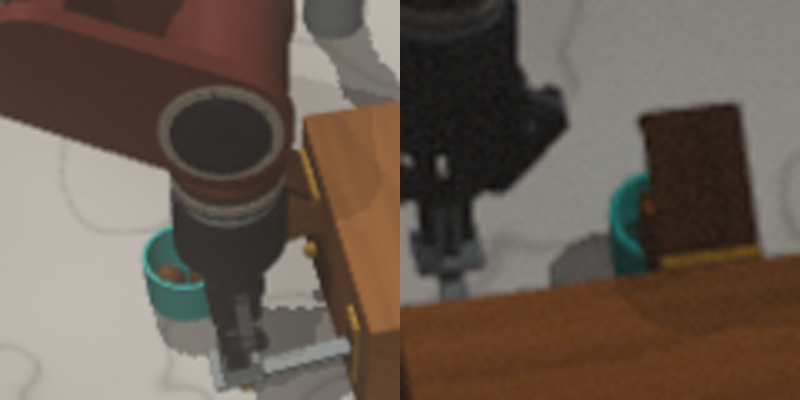

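The side view shows two brown nutmegs in the ramekin at (172,272) and (195,275), and the lid is raised. Hold a little longer, then ease up slowly.

Call:
play_rows --series '[[[0, 0, 0, 0, 0, 0, 0], [0, 0, 0, 0, 0, 0, 0], [0, 0, 0, 0, 0, 0, 0], [0, 0, 0, 0, 0, 0, 0], [0, 0, 0, 0, 0, 0, 0], [0, 0, 0, 0, 0, 0, 0], [0, 0, 0, 0, 0, 0, 0], [0, 0, 0, 0, 0, 0, 0]]]'

```text
time: 12.9
tool_pos: [0.5104, -0.0236, 0.0572]
tool_rot: [0.002, -0.008, 1.0, -0.001]
contact_force: [-11.4, -0.5, 16.6]
gripper_width: -0.001
grasp_force: 8.9
```

Call:
play_rows --series '[[[0, 0, 0.001, 0, 0, 0, 0], [0, 0, 0.001, 0, 0, 0, 0], [0, 0, 0.002, 0, 0, 0, 0], [0, 0, 0.002, 0, 0, 0, 0], [0, 0, 0.002, 0, 0, 0, 0], [0, 0, 0.002, 0, 0, 0, 0], [0, 0, 0.002, 0, 0, 0, 0], [0, 0, 0.002, 0, 0, 0, 0], [0, 0, 0.002, 0, 0, 0, 0], [0, 0, 0.002, 0, 0, 0, 0]]]'

```text
time: 13.9
tool_pos: [0.512, -0.0235, 0.0744]
tool_rot: [0.005, -0.008, 1.0, -0.001]
contact_force: [-0.2, -1.0, 3.5]
gripper_width: -0.004
grasp_force: 2.0
```

Call:
play_rows --series '[[[0, 0, 0.001, 0, 0, 0, 0], [0, 0, 0.001, 0, 0, 0, 0], [0, 0, 0.001, 0, 0, 0, 0], [0, 0, 0.001, 0, 0, 0, 0], [0, 0, 0.001, 0, 0, 0, 0], [0, 0, 0.001, 0, 0, 0, 0], [0, 0, 0.001, 0, 0, 0, 0], [0, 0, 0.001, 0, 0, 0, 0], [0, 0, 0.001, 0, 0, 0, 0], [0, 0, 0.001, 0, 0, 0, 0]]]'

```text
time: 14.9
tool_pos: [0.511, -0.0235, 0.084]
tool_rot: [0.004, -0.008, 1.0, -0.001]
contact_force: [-0.7, -0.0, 0.5]
gripper_width: -0.001
grasp_force: 0.1
```

Call:
play_rows --series '[[[0, 0, 0.002, 0, 0, 0, 0], [0, 0, 0.004, 0, 0, 0, 0], [0, 0, 0.01, 0, 0, 0, 0], [0, 0, 0.03, 0, 0, 0, 0], [0, 0, 0.03, 0, 0, 0, 0], [-0.03, -0.03, 0.02, 0, 0, 0, 0], [-0.04, -0.03, 0, 0, 0, 0, 0], [-0.03, -0.03, 0, 0, 0, 0, 0], [0, 0, 0, 0, 0, 0, 0], [0, 0, 0, 0, 0, 0, 0]]]'

```text
time: 15.9
tool_pos: [0.4112, -0.114, 0.1809]
tool_rot: [0.005, -0.007, 1.0, -0.001]
contact_force: [0.6, -0.6, -0.2]
gripper_width: 0.003
grasp_force: 0.0
```

```bash
python3 - <<'E'
from h import *
st();b=grab('side');a=grab('scene')
cv2.imwrite('pics/l7.png',np.hstack([cv2.resize(b["frame"][145:265,230:350],(400,400),interpolation=cv2.INTER_CUBIC),cv2.resize(a["frame"][180:260,310:390],(400,400),interpolation=cv2.INTER_CUBIC)]))
E
```

```text
15.9 [ 0.4112 -0.114   0.1809] y [-0.014  1.    -0.002] z [ 0.01  -0.002 -1.   ] F [ 0.6 -0.6 -0.2] w 0.003 g 0.0
```

View pics/l7.png

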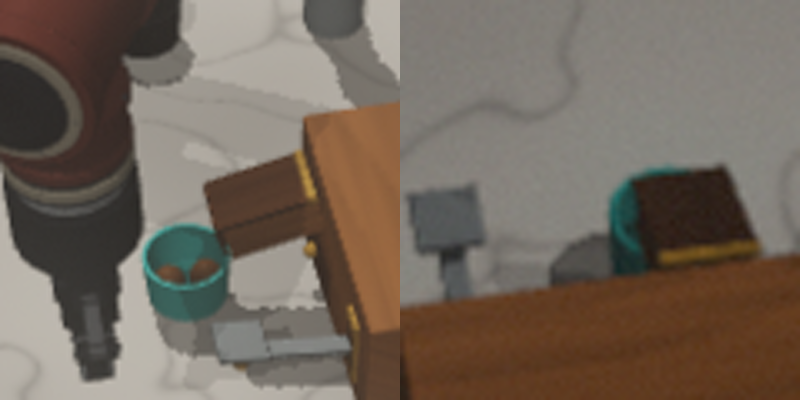

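The side view shows both nutmegs in the upright ramekin at (172,272) and (200,270). The lid is closed, the lever is up and the arm is clear. Handing in.

```bash
python3 -c "
from plant import manip
print(manip.job_done())"
```

```text
the job is handed in; nothing more can be done
None
```

I handed the job in at about 16 s: both nutmegs lie in the upright wide ramekin under the spout, the lid was eased closed and the arm is clear; the hand-in call gave no verdict.

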